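Index the bench block to its stop and wedge it just clear of its seat

ROBOT

A 6-joint arm with a two-finger parallel gripper is mounted at the origin on the work surface. World frame = base frame: x ahead of the robot, y to its left, z up, the work surface at z = 0. Lengths are in m, angles in rad, forces in N, time in s.
With the tool pointing down it reaches from about 0.35 to 0.85 m from the base axis. Payload 8.1 kg.
Tool frame: the origin (TCP) lies on the centre line of the jaws, within the pads' length; the fingertips stand 17 mm ahead of it and the grasp point (between the pads) lies 2 mm behind it; x points along the fingers, z is the direction in which the jaws open and shut, and the axes are right-handed (so a half turn about x gives the same grasp; the last joint's range is limited). The gripper opens to 93 mm and grips with 3 to 60 N. Pads are 15 mm wide; open, the fingers measure 128 mm over their backs; the gripper's body (75 mm by 188 mm) begins 65 mm behind the grasp point.
Start: joints at [-1.189, 0.13, 1.488, -0, 1.523, -0.085], TCP at [0.27, -0.536, 0.236] pointing down, gripper open.
Joint ranges: [-2.96, 2.96], [-0.89, 2.26], [0.02, 2.5], [-1.34, 4.48], [0, 2.73], [-2.66, 2.66]. Speed limits (rad/s): [2.39, 2.39, 2.79, 3.14, 3.14, 3.14].

INTERFACE

Orientations are given as a rotation vector (axis times angle).
In Python, from plant import telemetry, optics, workorder gives the robot as it stands.
- The arm moves only by the shell command python3 -m inch 'ROWS' [FORCE]. ROWS is JSON, a list that holds one entry, the list of rows, each a list of 7 numbers: the shift along the tool's x, y, z in m, then the turn, a rotation vector about the tool's x, y, z in rad, then the opening, from 0 (shut) to 1 (fully open). In form: [[[tx, ty, tz, ax, ay, az, grip], ...]]. A call has 1 to 20 rows; each row shifts and turns the pose as measured when the row begins, along the tool's axes as they then stand; what a row does not reach is not made up. A row lasts 1/10 s, in which the tool goes at most 50 mm and 8.59 degrees, less where a joint would pass 70% of its speed; a pose out of reach is approached as far as the arm can. A call is refused whole if a number of a shift passes 0.05 or a number of a turn 0.15, either way. A call with a gripper value outside its range is refused whole. The fingers move at their own pace and stop on an object; FORCE is the grip in N (left out, the last holds). Time passes only in rows, so rows that do not move let the fingers close. It gives the time, the measured TCP pose, the force and the opening at its end, in the units of the state.
- telemetry.read_state(): the state, without advancing time (a new reading comes with each control period).
- optics.read_camera(name): name is "scene" or "top"; returns a dict with "frame" (480x640x3 uint8, blue, green, red), "fx", "fy", "cx", "cy" (pixels), "rvec" (rotation vector, rad) and "tvec" (3), from world to camera coordinates, as OpenCV has them. Camera axes: x right, y down, z forward; pixel columns grow to the right and rows downward; lengths in m; the calibration is good to about 2 mm. A picture is of the moment at which its call begins. There is no depth.
- workorder.close_job(): hands the job in, once; it reports no verdict.
The state is a dict: "t": time; "q": joint angles; "dq": joint speeds; "joint_torque": joint torques, N m; "tool_pos": TCP position; "orientation": TCP orientation; "force": force on the tool from outside, world axes, zero at the start; "wrist_torque": the same for the moment, N m; "opening": finger opening in m.
Only numpy, scipy, OpenCV 4.12 (cv2) and the standard library are available. Lean on these libraries where they do the work, as an engineer would, in place of code of your own. Each camera call takes 0.05 s, during which the arm holds its last target. There are 200 camera calls.

TASK

Turn the round stand by its brass post, counter-clockwise seen from above, until it comes up against its stop. Then take the wooden wedge by its grip block and push it, lying flat on the disc, into the open channel under the steel bench block until the block is lifted just clear of its seat, about 4 mm. Finish still gripping the wedge there, the block borne by the wedge alone and not touched by the gripper, and leave the other things on the bench where they are.

Things in the scene. Friction and masses are not known exactly. Their poses are not given: they have to be found in the camera images.
- stand: fixed dark steel foot of the turning stand, 150 mm across, 14 mm high; origin on the turning axis at bench level, z up. At the stop the disc's x axis lies along this body's x axis. A small 26 mm high dark stop lug stands just outside the disc, at x = +38 mm, y = -121 mm; a small lug on the disc rim meets it at the stop.
- turn (a joint): angle of the aluminium disc (220 mm diameter, 16 mm thick, its top 30 mm above the bench) on the foot; rad, grows counter-clockwise seen from above, from 0 to the stop at 1.571. It has stiff friction (0.3 N m, about 3 N at the post) and stays where it is left.
- post_top (a point): centre of the top of the upright brass post on the disc: 16 mm diameter, 45 mm tall, standing on the disc 97 mm from the turning axis; its top is 75 mm above the bench. In the disc's axes it stands at x = +20 mm, y = -95 mm from the turning axis.
- mouth (a point): point on the disc's top face (30 mm above the bench), on the turning axis, at the middle of the front edge of the channel under the bench block. Turns with the disc; its x axis points into the channel, z up, and its y axis is across the channel. The channel is 38 mm wide between the block's two feet, 12 mm high with the block seated, and 60 mm long, open at both ends.
- lift (a joint): height of the bench block above its seat on the disc, in m; 0 when seated, up to 0.020. It rises straight up on two guide pins, without tilting, and sinks back by its own weight.
- bench_block: steel bench block 60 mm (x, along the channel) by 76 mm (y) by 36 mm high overall, 0.55 to 0.85 kg, with a small copper blank on top; two feet 12 mm high leave the channel between them. Origin on its underside in the middle of its front (channel mouth) edge: equal to point mouth when seated; same axes as point mouth.
- wedge: loose wooden wedge, 24 mm wide (y), 116 mm long (x), 0.06 kg. Its upright grip block is 26 mm (x) by 24 mm (y) by 45 mm tall; the origin is on the underside below the grip block's centre, z up, x pointing towards the thin end. From x = 13 to 103 mm a straight ramp falls from 22 to 4 mm thick.
- wedge_tip (a point): middle of the lower edge of the wedge's thin end, 103 mm along the wedge's x from its origin. About 40 mm of the wedge pass under the seated block before it touches; each further 5 mm lifts it 1 mm. Wood on metal, friction about 0.6: pushing takes about 7 to 15 N, and the wedge does not slide back by itself.
- jar: bystander: closed glass jar with steel cap, 56 mm diameter, 75 mm tall; origin under its centre. It stands on one side of the stand, the wedge on the other.
- hammer: bystander: bench hammer lying at the right side, handle towards the robot, 240 mm long; origin under its middle.
- bowl: bystander: small brass bowl 80 mm across, 35 mm high; origin under its centre.
- wire_coil: bystander: copper ring-shaped coil 52 mm across, 16 mm high, lying between robot and stand; origin under its centre.
- dapping_cube: bystander: 45 mm steel dapping cube; origin under its centre.
- solder_board: bystander: round white soldering board, 130 mm across, 22 mm high; origin under its centre.
There are look-alikes about, which are no part of the job. There is more than one size of the wedge; the job needs the largest.

How it is judged:
By the outcome, as a careful person would: the job done as asked, in the order asked, and still so for the second after the job is handed in, while the arm keeps its last pose, push and grip.
It also fails if it takes over 64 s, if anything falls off the work surface, if the arm or the gripper's body presses on something with over 40 N, if the wrist force passes 120 N, or if a joint passes its speed limit or range.

## Working session

There is one attempt and no reset: what is moved stays moved. The work goes in short steps, Python scripts to look and compute and a shell command to move; the robot and the scene stay as the last step left them, time stands still between calls to the robot, and variables do not carry over. Pictures are saved under pics/ and viewed, on a budget of 10 in all, crops included, one or two more only if the job needs it, and the job is handed in when it is done.

```bash
mkdir -p pics; ls; cat > h.py <<'E'
import cv2, numpy as np
from plant import telemetry, optics
def cam(n):
    c=optics.read_camera(n); return c
def K(c): return np.array([[c['fx'],0,c['cx']],[0,c['fy'],c['cy']],[0,0,1.]])
def ray(c,uv,z):
    R,_=cv2.Rodrigues(np.array(c['rvec'],float)); t=np.array(c['tvec'],float).ravel()
    o=-R.T@t; d=R.T@np.array([(uv[0]-c['cx'])/c['fx'],(uv[1]-c['cy'])/c['fy'],1])
    return o+d*(z-o[2])/d[2]
def proj(c,P):
    return cv2.projectPoints(np.array(P,float).reshape(-1,3),np.array(c['rvec'],float),np.array(c['tvec'],float),K(c),None)[0].reshape(-1,2)
E
python3 - <<'E'
from h import *
import pickle
for n in ('scene','top'):
    c=cam(n); cv2.imwrite(f'pics/{n}0.png',c['frame']); pickle.dump(c,open(n+'0.pkl','wb'))
    R,_=cv2.Rodrigues(np.array(c['rvec'],float)); print(n,-R.T@np.array(c['tvec']),c['fx'],R[2])
print(telemetry.read_state())
E
```

```text
pics
scene [1.39648044 0.36089831 0.74172359] 456.35886606147994 [-0.73795556 -0.29196427 -0.60842293]
top [0.44041832 0.01891622 1.32448971] 479.4814109142687 [ 0.08422482 -0.00556902 -0.99643122]
{'t': 0.1, 'q': array([-1.18942521e+00,  1.31059118e-01,  1.48917363e+00,  8.15722911e-07,
        1.52301037e+00, -8.53975071e-02]), 'dq': array([-0.00054378, -0.00124585, -0.00204234,  0.0004778 ,  0.00127284,
        0.0003459 ]), 'joint_torque': array([ 7.89116893e-04, -5.61343074e+01, -4.93092942e+01,  7.70105445e-02,
        2.92280334e-02, -1.95951850e-05]), 'tool_pos': array([ 0.26984058, -0.53534969,  0.23470639]), 'orientation': array([ 0.85986001,  1.39592855, -0.8582499 ]), 'force': array([-0.2754118 , -0.52338803, -0.97383033]), 'wrist_torque': array([-0.04994258,  0.05602133,  0.0162593 ]), 'opening': 0.09319962791508896}
```

View pics/scene0.png

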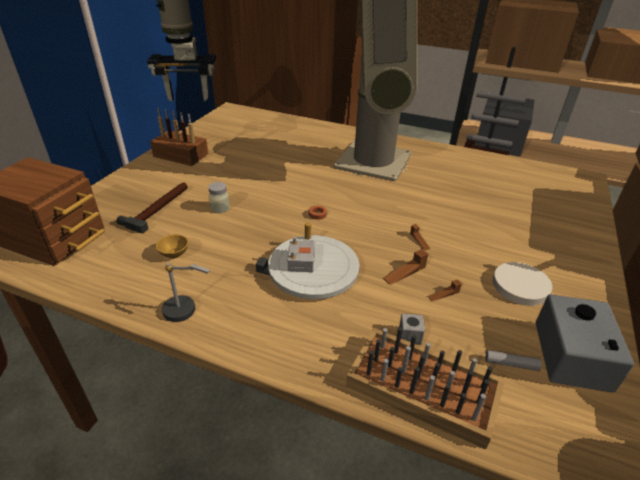

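View pics/top0.png

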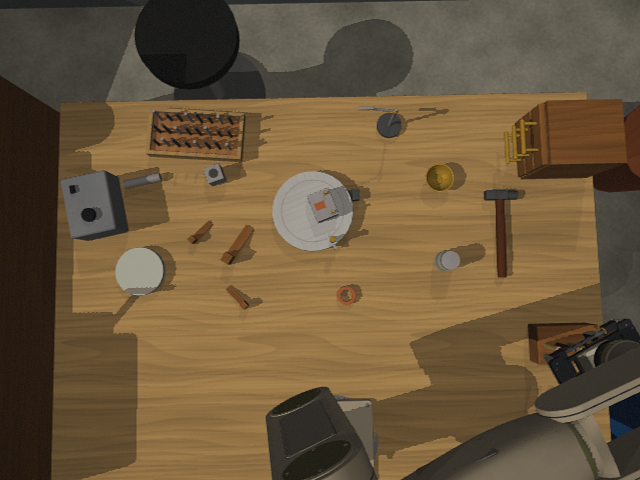

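Candidates for the wedge (top view) are the large one at (237,244), a small one at (200,232) and another small one at (238,296). I choose the largest, (237,244), which is (410,265) in the scene view. The stand is at (314,211), its post at about (333,239) and the stop lug at about (352,195). I'll check these in one close crop.

```bash
python3 - <<'E'
from h import *
import pickle
t=pickle.load(open('top0.pkl','rb'));s=pickle.load(open('scene0.pkl','rb'))
a=cv2.resize(t['frame'][165:315,180:380],None,fx=4,fy=4,interpolation=cv2.INTER_CUBIC)
cv2.imwrite('pics/crop1.png',a)
hsv=cv2.cvtColor(t['frame'],cv2.COLOR_BGR2HSV)
for p in [(314,211),(333,239),(237,244),(225,258),(200,232),(280,260),(352,195),(320,205)]: print(p,hsv[p[1],p[0]])
# disc: bright, low sat
m=((hsv[...,1]<50)&(hsv[...,2]>110)).astype(np.uint8)*255
cs=cv2.findContours(m,0,2)[0]
for c in cs:
    if cv2.contourArea(c)>1500:
        e=cv2.fitEllipse(c); h=cv2.fitEllipse(cv2.convexHull(c)); print('disc',h,ray(t,h[0],.03))
for p in [(237,244),(200,232),(238,296)]: print(ray(t,p,.02))
E
```

```text
(314, 211) [  9  19 132]
(333, 239) [ 20 193 149]
(237, 244) [ 14 165 113]
(225, 258) [ 14 169 110]
(200, 232) [ 14 176 107]
(280, 260) [ 17 136 154]
(352, 195) [30 11 45]
(320, 205) [ 10 172 153]
disc ((138.943359375, 270.8577880859375), (46.553672790527344, 48.28728103637695), 47.66398620605469) [0.46405009 0.50860577 0.03      ]
disc ((312.5662536621094, 211.12322998046875), (79.64376831054688, 80.95137786865234), 142.28993225097656) [0.61670786 0.03895903 0.03      ]
[0.53186126 0.24658279 0.02      ]
[0.5666961  0.34730984 0.02      ]
[0.39112416 0.24460014 0.02      ]
```

View pics/crop1.png

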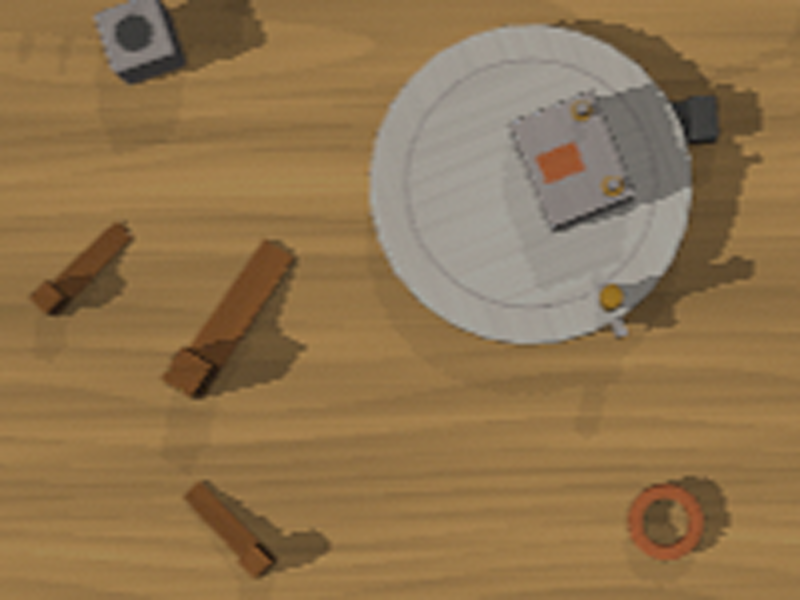

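The crop shows the large wedge with its grip at crop (190,367) and its thin end at (280,252). The post top is at (611,297), the stop lug at (702,120) and the rim lug at (620,327). The front edge of the block runs from (510,127) to (555,230).

```bash
python3 - <<'E'
from h import *
import pickle
from scipy.spatial.transform import Rotation as Ro
t=pickle.load(open('top0.pkl','rb'));s=pickle.load(open('scene0.pkl','rb'))
cr=lambda x,y:((x+.5)/4-.5+180,(y+.5)/4-.5+165)
P=lambda x,y,z:ray(t,cr(x,y),z)
C=ray(t,(312.57,211.12),.03); post=P(611,297,.075); lug=P(702,120,.026)
d=post-C; print('C',C,'post',post,'r',np.hypot(*d[:2]),'disc ang',np.degrees(np.arctan2(d[1],d[0])-np.arctan2(-95,20)))
d=lug-C; print('lug',lug,np.hypot(*d[:2]),'stand ang',np.degrees(np.arctan2(d[1],d[0])-np.arctan2(-121,38)))
a,b=P(510,127,.066),P(555,230,.066); print('front mid',(a+b)/2,'ang',np.degrees(np.arctan2(*(a-b)[1::-1]))-90, np.linalg.norm(a-b))
g=P(190,367,.045);tip=P(280,250,.004); v=tip-g; print('grip',g,'tip',tip,np.hypot(*v[:2]),np.degrees(np.arctan2(v[1],v[0])))
# same in scene: reproject
for n,p in dict(C=C,post=post,lug=lug,grip=g,tip=tip).items(): print(n,proj(s,p))
st=telemetry.read_state();R=Ro.from_rotvec(st['orientation']).as_matrix();print(R.round(3),st['q'])
hsv=cv2.cvtColor(s['frame'],cv2.COLOR_BGR2HSV)
cv2.imwrite('pics/crop2.png',cv2.resize(s['frame'][200:320,250:450],None,fx=4,fy=4,interpolation=cv2.INTER_CUBIC))
E
```

```text
C [0.61671652 0.03894868 0.03      ] post [ 0.53646141 -0.01215873  0.075     ] r 0.09514646055483848 disc ang -69.39919010587856
lug [ 0.66048455 -0.07831895  0.026     ] 0.12516923815267275 stand ang 3.032309103660178
front mid [0.61686813 0.03785573 0.066     ] ang -67.63838334991107 0.07490411165371416
grip [0.49756957 0.26869195 0.045     ] tip [0.57906771 0.21424467 0.004     ] 0.09801251672659227 -33.74609428822856
C [[312.27520584 261.11109821]]
post [[306.45415479 223.29857276]]
lug [[260.70125069 260.19746625]]
grip [[418.08310883 252.58819127]]
tip [[385.44189181 279.50708277]]
[[-0.001  0.893  0.45 ]
 [ 0.002  0.45  -0.893]
 [-1.     0.    -0.002]] [-1.18942521e+00  1.31059118e-01  1.48917363e+00  8.15722911e-07
  1.52301037e+00 -8.53975071e-02]
```

View pics/crop2.png

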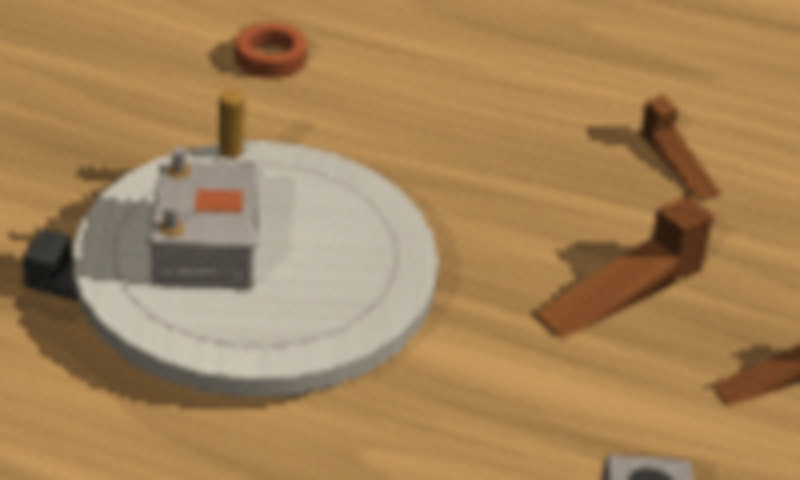

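The scene crop agrees with the top view: post (307.6,224.2) against reprojected (306.5,223.3), and wedge grip (421,253) within about 5 mm. The stand is turned about 3°, the disc is at about −68.5°, and about 71° remains to the stop. Next I move above the post.

```bash
cat > s.py <<'E'
from h import *
from scipy.spatial.transform import Rotation as Ro
import sys
st=telemetry.read_state();R=Ro.from_rotvec(st['orientation']).as_matrix()
print('t %.1f'%st['t'],st['tool_pos'].round(4),'yawz %.1f'%np.degrees(np.arctan2(R[1,2],R[0,2])),'down',R[:,0].round(3),'F',st['force'].round(1),'op %.4f'%st['opening'],'q',st['q'].round(2))
if len(sys.argv)>3: print('to go in tool axes',(R.T@(np.array(sys.argv[1:4],float)-st['tool_pos'])).round(4))
E
python3 -m inch '[[[0,0.0394,-0.0289,0,0,0,0.5],[0,0.0394,-0.0289,0,0,0,0.5],[0,0.0394,-0.0289,0,0,0,0.5],[0,0.0394,-0.0289,0,0,0,0.5],[0,0.0394,-0.0289,0,0,0,0.5],[0,0.0394,-0.0289,0,0,0,0.5],[0,0.0394,-0.0289,0,0,0,0.5],[0,0.0394,-0.0289,0,0,0,0.5],[0,0.0394,-0.0289,0,0,0,0.5],[0,0.0394,-0.0289,0,0,0,0.5],[0,0.03,-0.022,0,0,0,0.5],[0,0,0,-0.11,0,0,0.5],[0,0,0,0,0,0,0.5]]]' 20; python3 s.py .536 -.013 .12
```

```text
t: 1.4
tool_pos: [0.5114, -0.0507, 0.2289]
orientation: [0.78, 1.438, -0.774]
force: [-1.1, -1.5, -0.7]
opening: 0.0464
t 1.4 [ 0.5114 -0.0507  0.2289] yawz -57.0 down [-0.007  0.008 -1.   ] F [-1.1 -1.5 -0.7] op 0.0464 q [-0.2  -0.09  1.73  0.01  1.52  0.79]
to go in tool axes [ 0.109   0.0413 -0.017 ]
```

```bash
python3 -m inch '[[[0.03,0.02,-0.009,0,0,0,0.5],[0.04,0.02,-0.008,0,0,0,0.5],[0.035,0,0,0,0,0,0.5],[0,0,0,0,0,0,0.5]]]' 20; python3 s.py .536 -.013 .06
python3 - <<'E'
from h import *
c=cam('scene'); u,v=map(int,proj(c,[.536,-.013,.09])[0])
print(u,v); cv2.imwrite('pics/p5.png',cv2.resize(c['frame'][v-60:v+60,u-80:u+80],None,fx=4,fy=4,interpolation=cv2.INTER_CUBIC))
E
```

```text
t: 1.8
tool_pos: [0.5363, -0.0148, 0.1223]
orientation: [0.791, 1.431, -0.784]
force: [-1.3, 0.2, -0.8]
opening: 0.0467
t 1.8 [ 0.5363 -0.0148  0.1223] yawz -57.9 down [-0.004  0.007 -1.   ] F [-1.3  0.2 -0.8] op 0.0467 q [-0.13  0.05  1.79  0.01  1.31  0.88]
to go in tool axes [ 0.0623  0.0007 -0.0012]
306 218
```

View pics/p5.png

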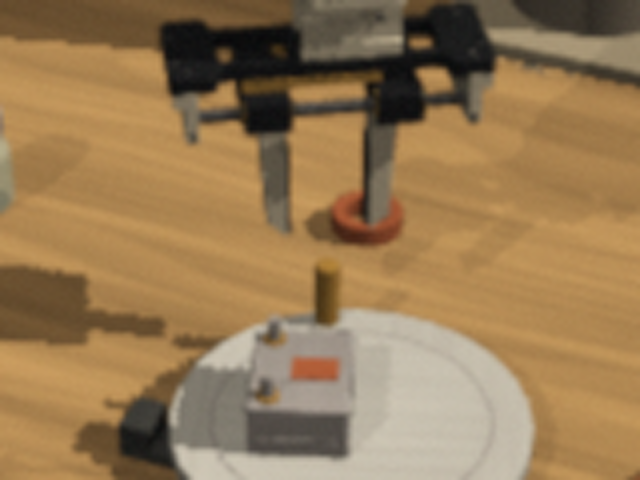

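The post top at (327,270) sits midway between the fingers, at (283,230) and (378,220). Next I descend, cage the post and turn it.

```bash
python3 -m inch '[[[0.03,0,-0.001,0,0,0,0.5],[0.03,0,0,0,0,0,0.5],[0.003,0,0,0,0,0,0.22],[0,0,0,0,0,0,0.22],[0,0,0,0,0,0,0.22],[0,0,0,0,0,0,0.22]]]' 15; python3 s.py .536 -.013 .06
python3 -m inch '[[[0,0.0002,0.0061,-0.0625,0,0,0.22],[0,0.0002,0.0061,-0.0625,0,0,0.22],[0,0.0002,0.0061,-0.0625,0,0,0.22],[0,0.0002,0.0061,-0.0625,0,0,0.22],[0,0.0002,0.0061,-0.0625,0,0,0.22],[0,0.0002,0.0061,-0.0625,0,0,0.22]]]'; python3 s.py
```

```text
t: 2.45
tool_pos: [0.5442, -0.0178, 0.0746]
orientation: [0.804, 1.411, -0.785]
force: [-2.2, 2.3, -2.5]
opening: 0.0222
t 2.5 [ 0.5442 -0.0178  0.0746] yawz -58.5 down [ 0.014  0.006 -1.   ] F [-2.2  2.3 -2.5] op 0.0222 q [-0.13  0.11  1.82  0.01  1.2   0.89]
to go in tool axes [ 0.0145 -0.0047 -0.0084]
t: 3.05
tool_pos: [0.5692, -0.0425, 0.0804]
orientation: [0.505, 1.503, -0.483]
force: [-3.0, 2.8, -2.8]
opening: 0.0205
t 3.0 [ 0.5692 -0.0425  0.0804] yawz -36.2 down [ 0.014  0.01  -1.   ] F [-3.   2.8 -2.8] op 0.0205 q [-0.17  0.17  1.74  0.01  1.22  0.46]
```

```bash
python3 -m inch '[[[0.015,0,0,0,0,0,0.22],[0.005,0,0,0,0,0,0.22],[0,0,0,0,0,0,0.22]]]'; python3 s.py
python3 - <<'E'
from h import *
c=cam('scene'); u,v=map(int,proj(c,[.569,-.03,.08])[0])
print(u,v); cv2.imwrite('pics/p6.png',cv2.resize(c['frame'][v-60:v+60,u-80:u+80],None,fx=4,fy=4,interpolation=cv2.INTER_CUBIC))
E
```

```text
t: 3.35
tool_pos: [0.572, -0.0431, 0.0622]
orientation: [0.507, 1.497, -0.485]
force: [-0.3, 0.8, -0.4]
opening: 0.0206
t 3.4 [ 0.572  -0.0431  0.0622] yawz -36.4 down [ 0.02   0.008 -1.   ] F [-0.3  0.8 -0.4] op 0.0206 q [-0.17  0.19  1.75  0.01  1.18  0.46]
294 226
```

View pics/p6.png

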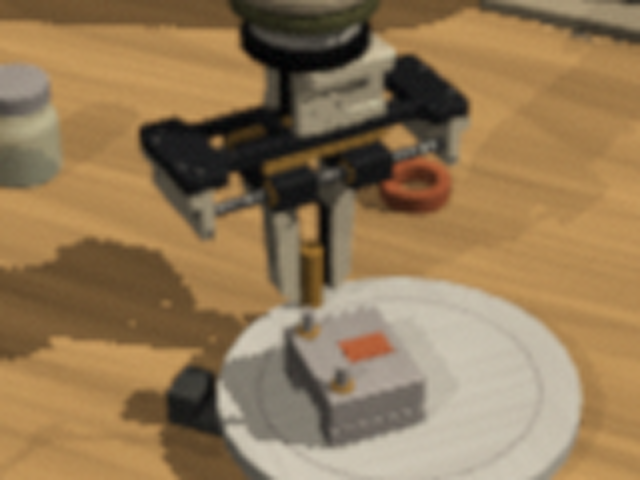

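The post at (312,265) is between the fingers and the disc has turned. I continue, with small corrections.

```bash
python3 -m inch '[[[0.001,-0.0005,0.0055,-0.065,0,0,0.22],[0.001,-0.0005,0.0055,-0.065,0,0,0.22],[0.001,-0.0005,0.0055,-0.065,0,0,0.22],[0.001,0,0.0055,-0.065,0,0,0.22],[0.001,0,0.0055,-0.065,0,0,0.22],[0.001,0,0.0055,-0.065,0,0,0.22],[0.001,0,0.0055,-0.065,0,0,0.22],[0.001,0,0.0055,-0.065,0,0,0.22]]]'; python3 s.py;python3 - <<'E'
from h import *
d=telemetry.read_state()['tool_pos']-np.array([.617,.039,0]);print(np.hypot(*d[:2]),np.degrees(np.arctan2(d[1],d[0])))
E
```

```text
t: 4.2
tool_pos: [0.6096, -0.0584, 0.0573]
orientation: [0.089, 1.555, -0.069]
force: [-3.0, 1.0, 2.4]
opening: 0.0207
t 4.2 [ 0.6096 -0.0584  0.0573] yawz -5.8 down [ 0.015  0.012 -1.   ] F [-3.   1.   2.4] op 0.0207 q [-0.19  0.3   1.63  0.02  1.2  -0.09]
0.09766170678794725 -94.34445557973545
```

```bash
python3 -m inch '[[[0,0.0002,0.0056,-0.06,0,0,0.22],[0,0.0002,0.0056,-0.06,0,0,0.22],[0,0.0002,0.0056,-0.06,0,0,0.22],[0,0.0002,0.0056,-0.06,0,0,0.22],[0,0.0002,0.0056,-0.06,0,0,0.22]]]'; python3 s.py
python3 -m inch '[[[0,0.0002,0.005,-0.05,0,0,0.22],[0,0,0.004,-0.03,0,0,0.22]]]';python3 s.py
python3 -m inch '[[[0,0,0.004,0,0,0,0.22],[0,0,0.004,0,0,0,0.22]]]';python3 s.py;python3 - <<'E'
from h import *
d=telemetry.read_state()['tool_pos']-np.array([.617,.039,0]);print(np.hypot(*d[:2]),np.degrees(np.arctan2(d[1],d[0])))
E
```

```text
t: 4.7
tool_pos: [0.6346, -0.0572, 0.0572]
orientation: [-0.155, 1.557, 0.171]
force: [-2.9, -0.5, 1.6]
opening: 0.0204
t 4.7 [ 0.6346 -0.0572  0.0572] yawz 11.9 down [ 0.007  0.011 -1.   ] F [-2.9 -0.5  1.6] op 0.0204 q [-0.18  0.37  1.55  0.01  1.22 -0.39]
t: 4.9
tool_pos: [0.6425, -0.0556, 0.0572]
orientation: [-0.221, 1.553, 0.234]
force: [-2.4, -1.3, 1.0]
opening: 0.0201
t 4.9 [ 0.6425 -0.0556  0.0572] yawz 16.6 down [ 0.004  0.009 -1.   ] F [-2.4 -1.3  1. ] op 0.0201 q [-0.17  0.39  1.52  0.01  1.23 -0.47]
t: 5.1
tool_pos: [0.6471, -0.0547, 0.0569]
orientation: [-0.22, 1.562, 0.232]
force: [-28.9, -7.8, 19.1]
opening: 0.0205
t 5.1 [ 0.6471 -0.0547  0.0569] yawz 16.5 down [-0.004  0.007 -1.   ] F [-28.9  -7.8  19.1] op 0.0205 q [-0.17  0.41  1.5   0.01  1.24 -0.46]
0.09843986670439607 -72.16898076428699
```

The force jumped to about 29 N, so the disc is at the stop. I ease off, open and lift straight up.

```bash
python3 -m inch '[[[0,0,-0.0025,0,0,0,0.22],[0,0,-0.001,0,0,0,0.35],[0,0,0,0,0,0,0.35],[0,0,0,0,0,0,0.35],[-0.03,0,0,0,0,0,0.35],[-0.04,0,0,0,0,0,0.35],[-0.045,0,0,0,0,0,0.35],[-0.02,-0.04,0,0,0,0,0.4],[0,-0.045,0,0,0,0,0.4],[0,-0.045,0,0,0,0,0.4],[0,-0.045,0,0,0,0,0.4],[0,0,0,0,0,0,0.4]]]'; python3 s.py
python3 - <<'E'
from h import *
import pickle
for n in ('scene','top'):
    c=cam(n);pickle.dump(c,open(n+'1.pkl','wb'))
    if n=='top':a=c['frame'][165:285,200:380];
    else: b=c['frame'][200:320,250:450]
a=cv2.resize(a,None,fx=4,fy=4,interpolation=cv2.INTER_CUBIC);cv2.imwrite('pics/p7.png',a)
E
```

```text
t: 6.3
tool_pos: [0.6982, -0.2265, 0.198]
orientation: [-0.221, 1.553, 0.231]
force: [-0.5, 0.7, -1.0]
opening: 0.0373
t 6.3 [ 0.6982 -0.2265  0.198 ] yawz 16.5 down [ 0.005  0.007 -1.   ] F [-0.5  0.7 -1. ] op 0.0373 q [-0.39  0.51  1.1   0.01  1.53 -0.68]
```

View pics/p7.png

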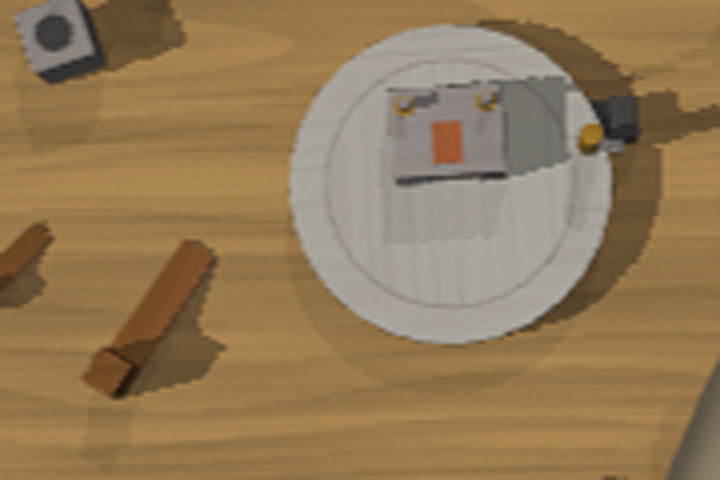

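The disc is at the stop: the rim lug lies against the stop lug at crop (615,145), with the post at (591,137). The block's front edge runs from (395,180) to (505,174), facing the robot. Now I measure the channel axis and refine the wedge position.

```bash
python3 - <<'E'
from h import *
import pickle
t=pickle.load(open('top1.pkl','rb'));s=pickle.load(open('scene1.pkl','rb'))
cr=lambda x,y:((x+.5)/4-.5+200,(y+.5)/4-.5+165)
P=lambda x,y,z:ray(t,cr(x,y),z)
C=np.array([.617,.0388,.03]);post=P(591,137,.075);d=post-C
print('post r',np.hypot(*d[:2]),'disc ang',np.degrees(np.arctan2(d[1],d[0])-np.arctan2(-95,20)))
a,b=P(395,180,.066),P(505,174,.066);print('front mid',(a+b)/2,np.linalg.norm(a-b),'ang',np.degrees(np.arctan2(*(a-b)[1::-1]))-90)
a,b=P(388,90,.066),P(500,84,.066);print('rear mid',(a+b)/2)
# triangulate grip top centre, top view crop(p7) & scene crop2
def tri(ut,us):
    M=[]
    out=[]
    for c,u in((t,ut),(s,us)):
        R,_=cv2.Rodrigues(np.array(c['rvec'],float)); out.append(K(c)@np.c_[R,np.ravel(c['tvec'])])
    X=cv2.triangulatePoints(out[0],out[1],np.array(ut,float).reshape(2,1),np.array(us,float).reshape(2,1));return (X[:3]/X[3]).ravel()
sc=lambda x,y:((x+.5)/4-.5+250,(y+.5)/4-.5+200)
print('grip top',tri(cr(109,368),sc(685,212)),'tip mid',tri(cr(199,249),sc(550,325)),'post top0')
for c,n,box,z in((t,'top',(200,215,270,275),.0),(s,'scene',(380,240,435,290),0)):
    h=cv2.cvtColor(c['frame'],cv2.COLOR_BGR2HSV);x0,y0,x1,y1=box
    m=np.zeros(h.shape[:2],np.uint8);m[y0:y1,x0:x1]=((h[...,0]<16)&(h[...,1]>150)&(h[...,2]<140)&(h[...,2]>50))[y0:y1,x0:x1]*255
    k=max(cv2.findContours(m,0,2)[0],key=cv2.contourArea);print(n,cv2.minAreaRect(k),cv2.contourArea(k))
E
```

```text
post r 0.09587523895029983 disc ang 2.776015823289059
front mid [0.61782384 0.03944999 0.066     ] 0.07287029349747554 ang 2.0219797979311807
rear mid [0.67816635 0.0423321  0.066     ]
grip top [0.49630486 0.27213771 0.04498705] tip mid [0.57964156 0.21699694 0.00107461] post top0
top ((236.99069213867188, 244.76206970214844), (10.547996520996094, 43.65528869628906), 37.5685920715332) 343.5
scene ((410.0426330566406, 265.2058410644531), (24.183944702148438, 55.44363021850586), 39.20720291137695) 611.5
```

```bash
python3 -m inch '[[[0,0.048,-0.005,0,0,0,0.6],[0,0.048,-0.005,0,0,0,0.6],[0,0.048,-0.005,0,0,0,0.6],[0,0.048,-0.005,0,0,0,0.6],[0,0.048,-0.005,0,0,0,0.6],[0,0.048,-0.005,0,0,0,0.6],[0,0.048,-0.005,0,0,0,0.6],[0,0.048,-0.005,0,0,0,0.6],[0,0.048,-0.005,0,0,0,0.6],[0,0.048,-0.005,0,0,0,0.6],[0,0.048,-0.002,0,0,0,0.6],[0,0,0,-0.14,0,0,0.6],[0,0,0,-0.14,0,0,0.6],[0,0,0,-0.14,0,0,0.6],[0,0,0,-0.14,0,0,0.6],[0,0,0,-0.14,0,0,0.6],[0,0,0,0,0,0,0.6]]]'; python3 s.py .496 .272 .09
```

```text
t: 8.1
tool_pos: [0.4739, 0.2977, 0.2036]
orientation: [-0.797, 1.394, 0.822]
force: [0.5, -0.1, 0.2]
opening: 0.056
t 8.1 [0.4739 0.2977 0.2036] yawz 59.7 down [ 0.009  0.023 -1.   ] F [ 0.5 -0.1  0.2] op 0.0560 q [ 0.46  0.02  1.66  0.02  1.44 -0.59]
to go in tool axes [ 0.1132 -0.0325 -0.0139]
```

```bash
python3 -m inch '[[[0.035,-0.016,-0.007,0.056,0.024,0,0.6],[0.04,-0.016,-0.007,0,0,0,0.6],[0.035,-0.002,0,0,0,0,0.6],[0,0,0,0,0,0,0.6]]]'; python3 s.py .496 .272 .024
```

```text
t: 8.5
tool_pos: [0.4947, 0.2727, 0.0939]
orientation: [-0.753, 1.429, 0.762]
force: [-0.5, -0.6, -0.1]
opening: 0.056
t 8.5 [0.4947 0.2727 0.0939] yawz 55.7 down [ 0.002  0.007 -1.   ] F [-0.5 -0.6 -0.1] op 0.0560 q [ 0.41  0.14  1.74  0.01  1.25 -0.56]
to go in tool axes [ 0.0699 -0.0016 -0.0003]
```

```bash
python3 -m inch '[[[0.03,-0.001,0,0,0,0,0.6],[0.025,0,0,0,0,0,0.6],[0.01,0,0,0,0,0,0.6],[0,0,0,0,0,0,0.6]]]'; python3 s.py .496 .272 .024
python3 - <<'E'
from h import *
c=cam('scene')
cv2.imwrite('pics/p8.png',cv2.resize(c['frame'][170:300,340:500],None,fx=4,fy=4,interpolation=cv2.INTER_CUBIC))
E
```

```text
t: 8.9
tool_pos: [0.4969, 0.2762, 0.0339]
orientation: [-0.746, 1.425, 0.755]
force: [-0.6, 0.5, -0.1]
opening: 0.0557
t 8.9 [0.4969 0.2762 0.0339] yawz 55.2 down [ 0.008  0.011 -1.   ] F [-0.6  0.5 -0.1] op 0.0557 q [ 0.41  0.23  1.77  0.01  1.14 -0.55]
to go in tool axes [ 0.0099 -0.0017 -0.0041]
```

View pics/p8.png

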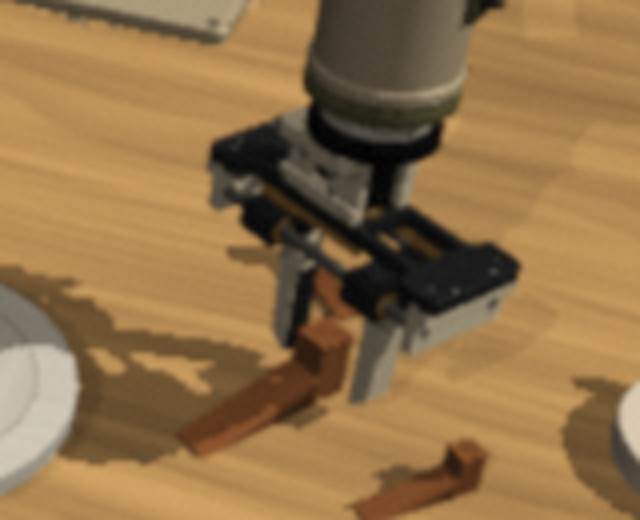

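The grip block at (322,345) stands between the fingers, at (290,290) and (375,360). I lower the last 10 mm and grip.

```bash
python3 -m inch '[[[0.01,-0.001,-0.004,0,0,0,0.6],[0.001,-0.001,-0.001,-0.02,0.014,0,0.6],[0,0,0,0,0,0,0.1],[0,0,0,0,0,0,0.1],[0,0,0,0,0,0,0.1],[0,0,0,0,0,0,0.1],[0,0,0,0,0,0,0.1]]]' 40; python3 s.py .496 .272 .024
```

```text
t: 9.65
tool_pos: [0.5002, 0.273, 0.0296]
orientation: [-0.768, 1.422, 0.765]
force: [0.6, -0.2, 0.1]
opening: 0.0237
t 9.7 [0.5002 0.273  0.0296] yawz 56.4 down [ 0.009  0.002 -1.   ] F [ 0.6 -0.2  0.1] op 0.0237 q [ 0.41  0.24  1.76 -0.    1.13 -0.57]
to go in tool axes [ 0.0055  0.003  -0.0032]
```

```bash
python3 -m inch '[[[-0.02,0,0,0,0,0,0.1],[-0.04,0,0,0,0,0,0.1],[-0.04,0,0,0,0,0,0.1],[0,-0.0275,-0.039,0,0,0,0.1],[0,-0.0275,-0.039,0,0,0,0.1],[0,-0.0275,-0.039,0,0,0,0.1],[0,-0.0275,-0.039,0,0,0,0.1],[0,-0.0275,-0.039,0,0,0,0.1],[0,0,0,-0.127,0,0,0.1],[0,0,0,-0.127,0,0,0.1],[0,0,0,-0.127,0,0,0.1],[0,0,0,-0.127,0,0,0.1],[0,0,0,-0.127,0,0,0.1],[0,0,0,0,0,0,0.1]]]'; python3 s.py .506 .034 .09
```

```text
t: 11.05
tool_pos: [0.5052, 0.0234, 0.1334]
orientation: [-1.266, 1.167, 1.254]
force: [-0.7, 0.1, -0.5]
opening: 0.0238
t 11.1 [0.5052 0.0234 0.1334] yawz 94.1 down [ 0.01  0.   -1.  ] F [-0.7  0.1 -0.5] op 0.0238 q [-0.06 -0.06  1.88  0.    1.32 -1.7 ]
to go in tool axes [ 0.0434 -0.0011  0.0106]
```

```bash
python3 -m inch '[[[0.02,0,0.006,0.022,0,0.01,0.1],[0.025,-0.001,0.004,0,0,0,0.1],[0.02,0,0,0,0,0,0.1],[0,0,0,0,0,0,0.1]]]'; python3 s.py .506 .034 .06
python3 - <<'E'
from h import *
import pickle
c=cam('scene');pickle.dump(c,open('scene2.pkl','wb'));b=cam('top');pickle.dump(b,open('top2.pkl','wb'))
f=lambda i:cv2.resize(i,None,fx=4,fy=4,interpolation=cv2.INTER_CUBIC)
cv2.imwrite('pics/p9.png',np.vstack([f(c['frame'][205:290,250:400]),f(b['frame'][185:250,250:400])]))
E
```

```text
t: 11.45
tool_pos: [0.5069, 0.0337, 0.0678]
orientation: [-1.234, 1.192, 1.23]
force: [0.1, -0.9, -0.5]
opening: 0.0239
t 11.4 [0.5069 0.0337 0.0678] yawz 91.8 down [ 0.003 -0.    -1.   ] F [ 0.1 -0.9 -0.5] op 0.0239 q [-0.03  0.03  1.91 -0.    1.2  -1.64]
to go in tool axes [0.0078 0.0009 0.0003]
```

View pics/p9.png

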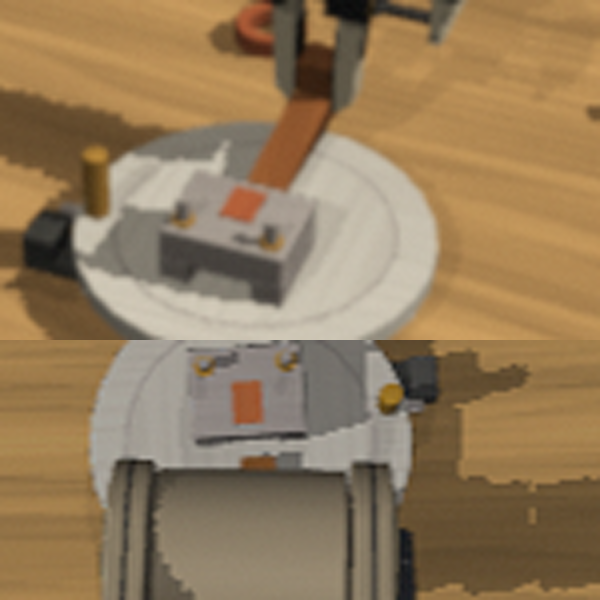

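The scene view (upper part) shows the wedge aligned with the block, its tip hidden just behind the block. The top view (lower part) shows the tip at about (259,456), just in front of the block's front edge (195–305, about 438).

```bash
python3 - <<'E'
from h import *
import pickle
t=pickle.load(open('top2.pkl','rb'))
cr=lambda x,y:((x+.5)/4-.5+250,(y-340+.5)/4-.5+185)
for p in [(242,456),(276,456),(259,456)]: print(ray(t,cr(*p),.04))
for p in [(195,440),(305,434)]: print(ray(t,cr(*p),.066))
h=cv2.cvtColor(t['frame'],cv2.COLOR_BGR2HSV)
print(h[212:218,306:328,0]); print(h[212:218,306:328,1])
E
```

```text
[0.60867222 0.04551528 0.04      ]
[0.60822038 0.02258229 0.04      ]
[0.6084463  0.03404918 0.04      ]
[0.6165383  0.07586245 0.066     ]
[0.61910937 0.00303753 0.066     ]
[[21 19 17 21 21 23 19 18 20 21 22 20 18 21 18 18 18 21 23 17 21 21]
 [18 23 21 18 21 20 19 21 22 17 15 17 18 20 21 21 21 17 15 20 21 21]
 [16 18 20 17 15 13 14 15 14 13 13 14 13 17 25 20 20 15 17 21 21 18]
 [19 18 19 16 13 14 15 14 14 14 14 14 12 17 26 21 21 23 15 20 21 19]
 [21 18 15 16 13 14 14 14 13 14 14 14 13 14 25 21 26 15 25 20 18 18]
 [21 19 20 16 16 15 14 15 14 15 15 15 15 18 19 18 22 18 19 21 21 16]]
[[ 22  23  22  21  21  19  18  21  19  16  18  19  20  21  21  21  24  21
   20  23  21  20]
 [ 21  21  21  19  21  19  18  21  18  17  15  18  19  16  18  18  18  18
   16  18  21  20]
 [ 21  21  19  30  64 100 131 130 135 146 148 149 103  35  15  15  22  19
   18  19  20  20]
 [ 22  19  18  37 107 183 183 179 181 179 176 176 116  34  17  17  24  19
   15  17  20  21]
 [ 22  21  19  35 103 178 170 170 166 168 176 172 136  51  14  17  17  19
   15  17  22  20]
 [ 43  45  47  56 103 116 129 126 124 125 132 126 108  54  26  32  34  32
   35  31  32  31]]
```

The tip is at (0.608, 0.034), so it needs about +4.5 mm in y. I shift it, then lower until it touches.

```bash
python3 -m inch '[[[0,0,0.0045,-0.017,0,0,0.1],[0,0,0.001,0,0,0,0.1],[0.003,0,0,0,0,0,0.1],[0.002,0,0,0,0,0,0.1]]]' 45; python3 s.py .507 .0385 .06
python3 -m inch '[[[0.002,0,0,0,0,0,0.1],[0.002,0,0,0,0,0,0.1]]]'; python3 s.py .507 .0385 .06
```

```text
t: 11.95
tool_pos: [0.512, 0.0395, 0.0702]
orientation: [-1.253, 1.175, 1.234]
force: [-0.4, -0.8, -1.9]
opening: 0.0243
t 11.9 [0.512  0.0395 0.0702] yawz 92.8 down [ 0.015 -0.001 -1.   ] F [-0.4 -0.8 -1.9] op 0.0243 q [-0.02  0.03  1.91 -0.    1.19 -1.64]
to go in tool axes [ 0.0101  0.0051 -0.0007]
t: 12.15
tool_pos: [0.5125, 0.0394, 0.0665]
orientation: [-1.253, 1.175, 1.233]
force: [0.1, 0.4, -0.7]
opening: 0.0239
t 12.2 [0.5125 0.0394 0.0665] yawz 92.8 down [ 0.016 -0.001 -1.   ] F [ 0.1  0.4 -0.7] op 0.0239 q [-0.02  0.04  1.91 -0.    1.18 -1.64]
to go in tool axes [ 0.0064  0.0056 -0.0006]
```

```bash
python3 -m inch '[[[0.003,0.004,0,0,0,0.018,0.1],[0.003,0.002,0,0,0,0.006,0.1],[0.003,0,0,0,0,0.004,0.1]]]'; python3 s.py .507 .0385 .06
python3 -m inch '[[[0.003,0,0,0,0,0.003,0.1]]]'; python3 s.py .507 .0385 .06
```

```text
t: 12.45
tool_pos: [0.5066, 0.0387, 0.0589]
orientation: [-1.24, 1.198, 1.254]
force: [-17.7, -0.6, 38.3]
opening: 0.0239
t 12.4 [0.5066 0.0387 0.0589] yawz 92.8 down [-0.014 -0.003 -1.   ] F [-17.7  -0.6  38.3] op 0.0239 q [-0.02  0.06  1.9  -0.    1.19 -1.64]
to go in tool axes [-0.0011 -0.0003 -0.0002]
t: 12.55
tool_pos: [0.5071, 0.0386, 0.0587]
orientation: [-1.238, 1.201, 1.256]
force: [-19.4, 0.4, 37.5]
opening: 0.0234
t 12.6 [0.5071 0.0386 0.0587] yawz 92.7 down [-0.017 -0.003 -1.   ] F [-19.4   0.4  37.5] op 0.0234 q [-0.02  0.06  1.9  -0.    1.2  -1.64]
to go in tool axes [-0.0013  0.0001 -0.0001]
```

Contact: TCP z is about 0.059, as expected for a wedge lying flat, and the nose is slightly down. I level it and ease off.

```bash
python3 -m inch '[[[-0.002,0,0,0,0,-0.015,0.1],[0,0,0,0,0,0,0.1]]]'; python3 s.py .56 .041 .06
```

```text
t: 12.75
tool_pos: [0.5076, 0.0385, 0.0617]
orientation: [-1.245, 1.189, 1.244]
force: [0.4, 0.5, -0.2]
opening: 0.0232
t 12.8 [0.5076 0.0385 0.0617] yawz 92.7 down [-0.001 -0.002 -1.   ] F [ 0.4  0.5 -0.2] op 0.0232 q [-0.02  0.05  1.91 -0.    1.19 -1.64]
to go in tool axes [ 0.0016 -0.0524  0.    ]
```

```bash
python3 -m inch '[[[0.001,-0.009,0,0,0,0,0.1],[0,-0.009,0,0,0,0,0.1],[0,-0.009,0,0,0,0,0.1],[0,-0.009,0,0,0,0,0.1]]]'; python3 s.py .575 .0385 .06
```

```text
t: 13.15
tool_pos: [0.5448, 0.0403, 0.0588]
orientation: [-1.243, 1.191, 1.247]
force: [-5.9, 0.6, 8.6]
opening: 0.0239
t 13.2 [0.5448 0.0403 0.0588] yawz 92.7 down [-0.005 -0.002 -1.   ] F [-5.9  0.6  8.6] op 0.0239 q [-0.02  0.15  1.8  -0.    1.19 -1.64]
to go in tool axes [-0.0013 -0.03   -0.0032]
```

```bash
python3 -m inch '[[[0,-0.005,-0.001,0,0,-0.003,0.1],[0,-0.004,0,0,0,0,0.1]]]' 55; python3 s.py .575 .0385 .06;  python3 -m inch '[[[0,-0.004,0,0,0,0,0.1]]]'; python3 s.py;  python3 -m inch '[[[0,-0.004,0,0,0,0,0.1]]]'; python3 s.py
```

```text
t: 13.35
tool_pos: [0.5549, 0.0398, 0.0589]
orientation: [-1.244, 1.191, 1.246]
force: [-4.1, -0.5, 4.9]
opening: 0.0238
t 13.3 [0.5549 0.0398 0.0589] yawz 92.7 down [-0.004 -0.002 -1.   ] F [-4.1 -0.5  4.9] op 0.0238 q [-0.02  0.17  1.78 -0.    1.2  -1.64]
to go in tool axes [-0.0012 -0.02   -0.0023]
t: 13.45
tool_pos: [0.5589, 0.04, 0.0588]
orientation: [-1.243, 1.192, 1.248]
force: [-8.8, 0.1, 8.9]
opening: 0.0234
t 13.4 [0.5589 0.04   0.0588] yawz 92.7 down [-0.006 -0.002 -1.   ] F [-8.8  0.1  8.9] op 0.0234 q [-0.02  0.19  1.76 -0.    1.2  -1.64]
t: 13.55
tool_pos: [0.5612, 0.0401, 0.0587]
orientation: [-1.241, 1.196, 1.252]
force: [-27.5, -1.4, 26.8]
opening: 0.0235
t 13.6 [0.5612 0.0401 0.0587] yawz 92.7 down [-0.011 -0.002 -1.   ] F [-27.5  -1.4  26.8] op 0.0235 q [-0.02  0.2   1.75 -0.    1.21 -1.64]
```

The ramp has touched the block at TCP x of about 0.558. I take off some of the down-press and keep pushing.

```bash
python3 -m inch '[[[-0.0015,-0.004,-0.001,0,0,-0.008,0.1]]]'; python3 s.py;  python3 -m inch '[[[-0.0005,-0.004,0,0,0,-0.003,0.1],[-0.0005,-0.004,0,0,0,-0.002,0.1]]]'; python3 s.py
```

```text
t: 13.65
tool_pos: [0.5619, 0.0397, 0.0588]
orientation: [-1.24, 1.195, 1.253]
force: [-14.9, 3.4, 2.6]
opening: 0.024
t 13.7 [0.5619 0.0397 0.0588] yawz 92.8 down [-0.012 -0.001 -1.   ] F [-14.9   3.4   2.6] op 0.0240 q [-0.02  0.2   1.75 -0.    1.21 -1.64]
t: 13.85
tool_pos: [0.5624, 0.0398, 0.0587]
orientation: [-1.234, 1.206, 1.264]
force: [-23.6, -1.1, 17.8]
opening: 0.0235
t 13.8 [0.5624 0.0398 0.0587] yawz 92.8 down [-0.026 -0.002 -1.   ] F [-23.6  -1.1  17.8] op 0.0235 q [-0.02  0.21  1.73 -0.    1.22 -1.64]
```

```bash
cat > lift.py <<'E'
from h import *
import pickle
def cop(c):
    h=cv2.cvtColor(c['frame'],cv2.COLOR_BGR2HSV).astype(int)
    u0,v0=map(int,proj(c,[.645,.04,.068])[0]); m=np.zeros(h.shape[:2],np.uint8)
    sl=np.s_[v0-12:v0+13,u0-14:u0+15]; m[sl]=((h[...,0]<14)&(h[...,1]>150)&(h[...,2]>110))[sl]
    w=m*(h[...,1]); M=cv2.moments(w.astype(np.float32)); return np.array([M['m10'],M['m01']])/M['m00'],m.sum()
r=pickle.load(open('scene2.pkl','rb'));c=cam('scene');pickle.dump(c,open('scenen.pkl','wb'))
a,na=cop(r);b,nb=cop(c)
g=(proj(c,[.645,.04,.078])-proj(c,[.645,.04,.068]))[0]/10
print('px shift',(b-a).round(2),na,nb,'px/mm',g.round(3),'lift mm %.2f'%((b-a)@g/(g@g)))
E
python3 lift.py
```

```text
px shift [-0.36  1.55] 116 93 px/mm [ 0.004 -0.335] lift mm -4.64
```

```bash
python3 - <<'E'
from h import *
import pickle
c=pickle.load(open('scenen.pkl','rb'));r=pickle.load(open('scene2.pkl','rb'))
f=lambda i:cv2.resize(i[215:285,260:350],None,fx=4.4,fy=6,interpolation=cv2.INTER_CUBIC)
cv2.imwrite('pics/p10.png',np.hstack([f(r['frame']),f(c['frame'])]))
E
```

```text
(no output)
```

View pics/p10.png

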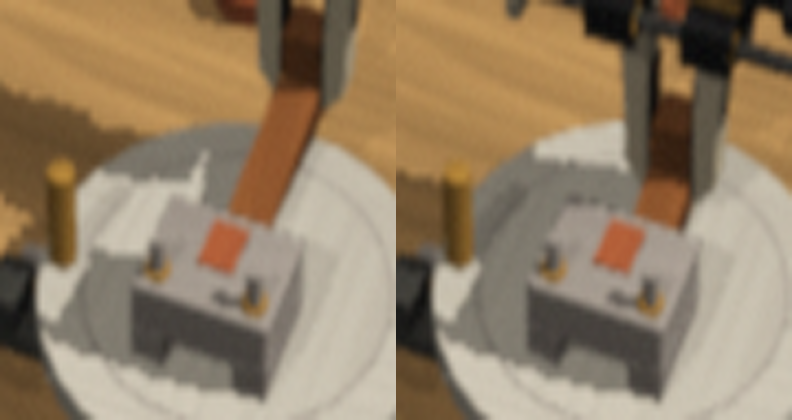

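```bash
python3 - <<'E'
from h import *
import pickle
c=pickle.load(open('scenen.pkl','rb'))
p=lambda x,y:(260+x/4.4-.4,215+y/6-.4)
for q in [(637-396,210),(690-396,225)]: print('wedge edge',ray(c,p(*q),.0456))
for q in [(172,200),(300,240)]: print('block front top corners',ray(c,p(*q),.066))
for q in [(131,285),(267,325)]: print('block rear top corners',ray(c,p(*q),.066))
for q in [(226,248)]: print('cop',ray(c,p(*q),.068))
E
python3 s.py
```

```text
wedge edge [0.59174065 0.0335453  0.0456    ]
wedge edge [0.58864107 0.06395621 0.0456    ]
block front top corners [0.6248285  0.00670322 0.066     ]
block front top corners [0.61962319 0.07901317 0.066     ]
block rear top corners [0.68082193 0.00890669 0.066     ]
block rear top corners [0.67328266 0.08215937 0.066     ]
cop [0.6425026  0.04603886 0.068     ]
t 13.9 [0.5625 0.0398 0.0587] yawz 92.8 down [-0.026 -0.002 -1.   ] F [-24.8  -1.6  20.8] op 0.0238 q [-0.02  0.21  1.73 -0.    1.22 -1.64]
```

The two earlier measurements agree: the wedge is inside the channel with about 42 mm under the block. The down-press of about 20 N is adding friction. I unload it, level the tool, shift slightly to the right and push on.

```bash
python3 -m inch '[[[-0.002,-0.002,-0.002,0,0,-0.025,0.1]]]'; python3 s.py;  python3 -m inch '[[[-0.001,-0.007,-0.001,0,0,-0.015,0.1]]]'; python3 s.py; python3 -m inch '[[[-0.001,-0.007,0,0,0,-0.015,0.1]]]'; python3 s.py
```

```text
t: 14.0
tool_pos: [0.5625, 0.0386, 0.0589]
orientation: [-1.242, 1.19, 1.251]
force: [-0.2, 6.5, -8.2]
opening: 0.024
t 14.0 [0.5625 0.0386 0.0589] yawz 92.8 down [-0.007  0.001 -1.   ] F [-0.2  6.5 -8.2] op 0.0240 q [-0.02  0.2   1.75  0.    1.2  -1.64]
t: 14.1
tool_pos: [0.5645, 0.0383, 0.0585]
orientation: [-1.243, 1.187, 1.249]
force: [-36.9, -1.1, 32.1]
opening: 0.0239
t 14.1 [0.5645 0.0383 0.0585] yawz 92.9 down [-0.004  0.002 -1.   ] F [-36.9  -1.1  32.1] op 0.0239 q [-0.02  0.2   1.75  0.    1.2  -1.65]
t: 14.2
tool_pos: [0.5658, 0.0384, 0.0585]
orientation: [-1.244, 1.185, 1.249]
force: [-33.7, -3.3, 30.5]
opening: 0.0235
t 14.2 [0.5658 0.0384 0.0585] yawz 92.9 down [-0.002  0.002 -1.   ] F [-33.7  -3.3  30.5] op 0.0235 q [-0.02  0.2   1.75  0.    1.2  -1.65]
```

```bash
python3 -m inch '[[[-0.004,-0.006,0,0,0,-0.006,0.1]]]'; python3 s.py;  python3 -m inch '[[[-0.003,-0.007,0,0,0,-0.006,0.1]]]'; python3 s.py; python3 -m inch '[[[-0.003,-0.006,0,0,0,-0.006,0.1]]]'; python3 s.py
```

```text
t: 14.3
tool_pos: [0.5672, 0.0386, 0.0597]
orientation: [-1.242, 1.188, 1.252]
force: [-7.4, -0.8, -8.1]
opening: 0.0237
t 14.3 [0.5672 0.0386 0.0597] yawz 92.9 down [-0.007  0.002 -1.   ] F [-7.4 -0.8 -8.1] op 0.0237 q [-0.02  0.21  1.74  0.    1.2  -1.65]
t: 14.4
tool_pos: [0.5701, 0.0389, 0.0595]
orientation: [-1.24, 1.191, 1.255]
force: [-7.0, -0.7, -9.2]
opening: 0.0232
t 14.4 [0.5701 0.0389 0.0595] yawz 92.9 down [-0.01   0.002 -1.   ] F [-7.  -0.7 -9.2] op 0.0232 q [-0.02  0.22  1.73  0.    1.21 -1.64]
t: 14.5
tool_pos: [0.5719, 0.0391, 0.059]
orientation: [-1.238, 1.194, 1.258]
force: [-13.8, -0.5, 0.6]
opening: 0.0237
t 14.5 [0.5719 0.0391 0.059 ] yawz 92.9 down [-0.014  0.002 -1.   ] F [-13.8  -0.5   0.6] op 0.0237 q [-0.02  0.23  1.72  0.    1.21 -1.64]
```

```bash
cat > lift2.py <<'E'
from h import *
import pickle
r=pickle.load(open('scene2.pkl','rb'));c=cam('scene');pickle.dump(c,open('scenen.pkl','wb'))
G=lambda x:cv2.resize(cv2.GaussianBlur(x['frame'],(0,0),.7),None,fx=8,fy=8,interpolation=cv2.INTER_CUBIC)
A,B=G(r),G(c)
def match(x0,y0,x1,y1,s=5):
    T=A[y0*8:y1*8,x0*8:x1*8];S=B[(y0-s)*8:(y1+s)*8,(x0-s)*8:(x1+s)*8]
    m=cv2.matchTemplate(S,T,cv2.TM_CCOEFF_NORMED);_,v,_,l=cv2.minMaxLoc(m);return (l[0]/8-s,l[1]/8-s),round(v,3)
P=lambda x,y:(int(260+x/4.4),int(215+y/6))
for n,b in dict(pinL=(140,235,185,285),pinR=(225,270,275,320),copper=(190,210,255,285),rearR=(225,270,280,400),stoplug_ref=(0,250,50,340)).items():
    print(n,match(*P(*b[:2]),*P(*b[2:])))
print('px/mm',((proj(c,[.66,.04,.078])-proj(c,[.66,.04,.068]))[0]/10).round(3))
E
python3 lift2.py
```

```text
pinL ((-0.5, -0.625), 0.673)
pinR ((0.0, -0.625), 0.97)
copper ((-0.25, -0.25), 0.872)
rearR ((-0.125, -0.5), 0.98)
stoplug_ref ((0.0, -0.125), 0.994)
px/mm [ 0.003 -0.336]
```

```bash
python3 -m inch '[[[-0.002,-0.006,0,0,0,-0.008,0.1],[-0.003,-0.006,0,0,0,-0.008,0.1]]]'; python3 s.py; python3 lift2.py
```

```text
t: 14.75
tool_pos: [0.576, 0.0396, 0.0591]
orientation: [-1.236, 1.196, 1.262]
force: [-15.6, -1.9, 2.5]
opening: 0.0236
t 14.8 [0.576  0.0396 0.0591] yawz 92.9 down [-0.019  0.002 -1.   ] F [-15.6  -1.9   2.5] op 0.0236 q [-0.02  0.24  1.7   0.    1.22 -1.64]
pinL ((-0.375, -0.75), 0.658)
pinR ((0.0, -0.75), 0.962)
copper ((-0.125, -0.625), 0.747)
rearR ((-0.125, -0.75), 0.968)
stoplug_ref ((0.0, 0.0), 0.993)
px/mm [ 0.003 -0.336]
```

```bash
python3 -m inch '[[[-0.003,-0.005,0,0,0,-0.008,0.1]]]'; python3 s.py; python3 lift2.py
```

```text
t: 14.9
tool_pos: [0.5776, 0.0397, 0.0593]
orientation: [-1.235, 1.196, 1.263]
force: [-13.4, -1.0, -0.3]
opening: 0.0238
t 14.9 [0.5776 0.0397 0.0593] yawz 92.9 down [-0.019  0.003 -1.   ] F [-13.4  -1.   -0.3] op 0.0238 q [-0.02  0.24  1.69  0.    1.22 -1.64]
pinL ((-0.25, -1.0), 0.63)
pinR ((0.0, -1.0), 0.951)
copper ((-0.125, -1.0), 0.696)
rearR ((0.0, -0.875), 0.956)
stoplug_ref ((-0.125, 0.0), 0.994)
px/mm [ 0.003 -0.336]
```

```bash
cat > edge.py <<'E'
from h import *
import pickle
r=pickle.load(open('scene2.pkl','rb'));c=pickle.load(open('scenen.pkl','rb'))
g=lambda x:cv2.cvtColor(x['frame'],cv2.COLOR_BGR2GRAY).astype(float)
A,B=g(r),g(c)
# rear face bottom corners / top edge: 1D column shifts of the rear face, rows from above rear top edge to below it
up=lambda v:np.interp(np.arange(0,len(v)-1,.05),np.arange(len(v)),v)
out={'topedge':[], 'botedge':[]}
for name,(cols,f) in dict(topedge=(range(294,306),lambda u:262+(u-290)*.2),).items():
    for u in cols:
        y=int(round(f(u)))
        for nm,I in(('A',A),('B',B)): pass
        a=A[y-4:y+9,u];b=B[y-4:y+9,u]
        mid=(a.max()+a.min())/2
        def cross(v):
            w=up(v);i=np.argmax(np.abs(np.diff(w)));d=np.abs(np.diff(v));k=np.argmax(d);s=slice(max(k-1,0),k+2);return (np.arange(len(d))[s]*d[s]).sum()/d[s].sum()
        out[name].append(cross(b)-cross(a))
print(np.round(out['topedge'],2),np.median(out['topedge']))
for u in (296,300,304,312,318): print(u,A[256:284,u].astype(int).tolist(),'\n   ',B[256:284,u].astype(int).tolist())
E
python3 edge.py
```

```text
[-1.2  -1.22 -1.09 -1.11 -1.13 -1.09 -1.14 -1.44 -1.19 -1.12 -1.09 -1.37] -1.137289523906031
296 [111, 103, 102, 102, 117, 120, 138, 140, 100, 70, 68, 68, 67, 66, 69, 66, 63, 62, 66, 84, 113, 131, 173, 195, 198, 198, 184, 180] 
    [110, 103, 107, 121, 128, 141, 136, 97, 71, 69, 67, 66, 67, 66, 63, 61, 61, 69, 103, 122, 124, 130, 158, 186, 200, 199, 186, 181]
300 [140, 144, 151, 154, 157, 155, 156, 156, 143, 105, 71, 67, 66, 66, 68, 72, 89, 113, 124, 126, 126, 125, 134, 174, 195, 198, 199, 195] 
    [148, 154, 153, 156, 155, 159, 156, 136, 99, 70, 69, 67, 65, 65, 70, 88, 109, 121, 124, 126, 127, 125, 131, 171, 195, 198, 199, 195]
304 [153, 148, 138, 147, 155, 156, 155, 156, 156, 144, 107, 70, 67, 66, 65, 65, 69, 89, 115, 123, 124, 126, 129, 159, 191, 199, 198, 196] 
    [147, 146, 152, 156, 157, 154, 157, 155, 142, 100, 70, 66, 68, 68, 66, 65, 68, 66, 65, 63, 78, 108, 129, 159, 190, 198, 199, 195]
312 [114, 112, 116, 118, 131, 148, 158, 155, 126, 104, 135, 144, 108, 74, 66, 69, 67, 66, 72, 81, 98, 103, 104, 114, 167, 194, 199, 199] 
    [114, 116, 114, 131, 153, 156, 139, 112, 102, 134, 140, 102, 75, 71, 66, 67, 66, 71, 67, 66, 69, 82, 101, 122, 172, 196, 200, 201]
318 [159, 159, 161, 158, 152, 125, 100, 95, 98, 102, 110, 122, 142, 131, 92, 70, 68, 68, 66, 70, 74, 68, 65, 67, 82, 138, 182, 195] 
    [159, 160, 160, 159, 150, 127, 101, 94, 105, 116, 133, 148, 126, 85, 70, 70, 70, 67, 69, 75, 71, 66, 67, 75, 117, 169, 194, 196]
```

The edge shift of −1.12 px means a lift of about 3.35 mm; by kinematics it is about 3.7 mm. It needs about 2.5 mm more push.

```bash
python3 -m inch '[[[-0.003,-0.006,0,0,0,-0.01,0.1]]]'; python3 s.py; python3 lift2.py; python3 edge.py | head -1; python3 -m inch '[[[-0.001,-0.003,0,0,0,-0.004,0.1]]]'; python3 s.py; python3 lift2.py; python3 edge.py | head -1
```

```text
t: 15.05
tool_pos: [0.5799, 0.04, 0.0593]
orientation: [-1.235, 1.196, 1.262]
force: [-11.8, -0.6, -1.6]
opening: 0.0238
t 15.1 [0.5799 0.04   0.0593] yawz 92.9 down [-0.019  0.003 -1.   ] F [-11.8  -0.6  -1.6] op 0.0238 q [-0.02  0.25  1.69  0.    1.22 -1.64]
pinL ((-0.25, -1.0), 0.651)
pinR ((0.0, -1.125), 0.927)
copper ((-0.125, -1.125), 0.674)
rearR ((0.0, -1.0), 0.947)
stoplug_ref ((-0.125, 0.0), 0.991)
px/mm [ 0.003 -0.336]
[-1.35 -1.42 -1.21 -1.16 -1.48 -1.25 -1.22 -1.5  -1.29 -1.32 -1.28 -1.43] -1.309084868887314
t: 15.2
tool_pos: [0.5804, 0.0401, 0.0585]
orientation: [-1.234, 1.197, 1.264]
force: [-19.8, -1.5, 18.6]
opening: 0.0237
t 15.2 [0.5804 0.0401 0.0585] yawz 92.9 down [-0.021  0.003 -1.   ] F [-19.8  -1.5  18.6] op 0.0237 q [-0.02  0.25  1.68  0.    1.22 -1.64]
pinL ((-0.375, -0.875), 0.646)
pinR ((0.0, -1.125), 0.935)
copper ((-0.125, -1.25), 0.66)
rearR ((0.0, -0.875), 0.953)
stoplug_ref ((0.0, 0.25), 0.987)
px/mm [ 0.003 -0.336]
[-1.23 -1.29 -1.15 -1.16 -1.17 -1.17 -1.2  -1.43 -1.21 -1.2  -1.2  -1.42] -1.2007002801120448
```

```bash
python3 -m inch '[[[-0.0005,-0.002,0,0,0,0,0.1],[0,0,0,0,0,0,0.1],[0,0,0,0,0,0,0.1],[0,0,0,0,0,0,0.1]]]'; python3 s.py; python3 lift2.py; python3 edge.py | head -1; python3 - <<'E'
from h import *
c=cam('scene')
cv2.imwrite('pics/p11.png',cv2.resize(c['frame'][160:300,240:400],None,fx=4,fy=4,interpolation=cv2.INTER_CUBIC))
E
```

```text
t: 15.65
tool_pos: [0.5805, 0.04, 0.0587]
orientation: [-1.231, 1.203, 1.27]
force: [-5.6, 0.4, 4.9]
opening: 0.0239
t 15.7 [0.5805 0.04   0.0587] yawz 93.0 down [-0.029  0.003 -1.   ] F [-5.6  0.4  4.9] op 0.0239 q [-0.02  0.26  1.68  0.    1.23 -1.64]
pinL ((-0.375, -0.875), 0.646)
pinR ((0.125, -1.125), 0.929)
copper ((-0.125, -1.375), 0.658)
rearR ((0.0, -0.875), 0.95)
stoplug_ref ((0.0, 0.25), 0.987)
px/mm [ 0.003 -0.336]
[-1.3  -1.3  -1.21 -1.14 -1.44 -1.2  -1.21 -1.46 -1.22 -1.21 -1.2  -1.42] -1.2144957983193279
```

View pics/p11.png

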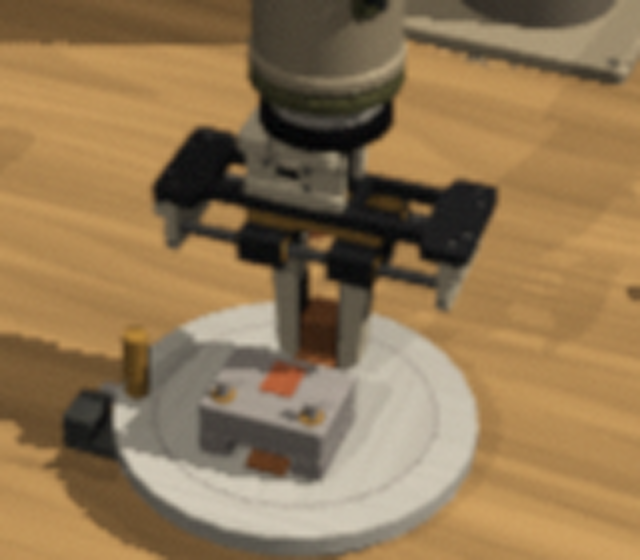

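The wedge tip shows at the channel exit at (268,460), between the feet. The fingers at (290,330) and (352,340) stand clear in front of the block, and the post and lug are still together. Last numeric checks follow: tip position, and the post compared with the picture taken at the stop.

```bash
python3 - <<'E'
from h import *
import pickle
c=pickle.load(open('scenen.pkl','rb'));s1=pickle.load(open('scene1.pkl','rb'))
cr=lambda x,y:((x+.5)/4-.5+240,(y+.5)/4-.5+160)
print('tip low edge',[ray(c,cr(*p),.03).round(4) for p in((248,466),(286,476))])
print('block rear low corners',[ray(c,cr(*p),.034).round(4) for p in((200,448),(318,482))])
def post(c):
    h=cv2.cvtColor(c['frame'],cv2.COLOR_BGR2HSV);m=np.zeros(h.shape[:2],np.uint8)
    m[238:262,268:280]=((h[...,0]>14)&(h[...,0]<26)&(h[...,1]>150))[238:262,268:280];M=cv2.moments(m,True);return M['m10']/M['m00'],M['m01']/M['m00'],M['m00']
print(post(s1),post(c))
E
python3 s.py
```

```text
tip low edge [array([0.6764, 0.0377, 0.03  ]), array([0.6753, 0.0612, 0.03  ])]
block rear low corners [array([0.6777, 0.0075, 0.034 ]), array([0.6766, 0.0816, 0.034 ])]
(273.45652173913044, 249.32608695652175, 92.0) (273.4270833333333, 249.22916666666666, 96.0)
t 15.8 [0.5805 0.04   0.0587] yawz 93.0 down [-0.029  0.003 -1.   ] F [-5.3 -0.   5.5] op 0.0234 q [-0.02  0.26  1.68  0.    1.23 -1.64]
```

```bash
python3 -c "
from plant import workorder; print(workorder.close_job())"
```

```text
the job is handed in; nothing more can be done
None
```

I turned the stand by its post to the stop. I then pushed the largest wedge, flat on the disc, into the channel until the block had lifted about 4 mm. The job was handed in at about 15.8 s of the 64 s, still gripping the wedge.

- **Stop:** the force rose to about 29 N when the stand met its stop. In the last picture the post is within 0.1 px of where it was at the stop.
- **Lift:** the image edge shift gives about 3.6 mm, and the tip sits within about 1 mm of the block's rear face, which means about 3.8–4.0 mm. The TCP travel alone suggested 4.2 mm or more, probably because the wedge slipped a little in the pads.
- **Fit:** the wedge is about 5 mm off centre in the channel, inside the 7 mm of play on each side.
- **Grip and forces:** the fingers are clear of the block, and the grip is 55 N with the opening reading 23–24 mm. At the end the wrist force was about 7 N, with the tool tilted 1.7°. The highest force in any reading was about 49 N, while sliding and pushing the wedge.
- **Not checked:** I did not measure the bystanders' positions again; I did not see the arm touch any of them.

I viewed 11 pictures, one over the budget.

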